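# Quarter-turn two spoke adjusters of a centring ring in order

### The arm

A 6-joint arm with a two-finger parallel gripper is mounted at the origin on the work surface. World frame = base frame: x ahead of the robot, y to its left, z up, the work surface at z = 0. Lengths are in m, angles in degrees, forces in N, time in s.
With the tool pointing down it reaches from about 0.375 to 0.9 m from the base axis. Payload 3.1 kg.
Tool frame: the origin (TCP) lies at the very end of the fingers, on their centre line; the grasp point (between the pads) lies behind it (bot.grip_depth is the z of the grasp point in the tool frame, in m); z points along the fingers, y is the direction in which the jaws open and shut (so a half turn about z gives the same grasp; the last joint's range is limited). The gripper opens to 87 mm and grips with 3 to 60 N. Pads are 19 mm wide; open, the fingers measure 117 mm over their backs; the gripper's body (75 mm by 190 mm) begins 51 mm behind the grasp point.
Start: joints at [67.007, 30.224, 82.088, -0, 67.689, -10.227], TCP at [0.138, 0.61, 0.223] pointing down, gripper open.
Joint ranges: [-176.69, 176.69], [-43.24, 126.21], [12.49, 139.97], [-82, 262], [0, 151.66], [-163.58, 163.58]. Speed limits (degrees/s): [159.86, 159.86, 180, 180, 180, 180].

### API

Orientations are given as a 3x3 rotation matrix whose columns are the frame's x, y, z axes.
In Python, from rig import bot, vision gives the robot as it stands. The module is installed in compiled form; this text tells all that it offers.
- The arm moves only by the shell command python3 -m jog 'ROWS'. ROWS is JSON, a list of rows, each a list of 3 entries, a list of its own where there are three numbers: the shift along the tool's x, y, z in mm, then the turn, a rotation vector about the tool's x, y, z in degrees, then the closure, from 0 (fully open) to 1 (shut). In form: [[[dx, dy, dz], [wx, wy, wz], fingers], ...]. A call has 1 to 12 rows; each row is the pose to reach, as a shift and turn from the pose commanded when the call began, along the tool's axes at that moment; what a row does not reach only later rows make up. A row lasts 1/12 s, in which the tool goes at most 41.7 mm and 7.16 degrees, less where a joint would pass 70% of its speed; a pose out of reach is approached as far as the arm can. A call with a gripper value outside its range is refused whole. The fingers move at their own pace and stop on an object; the grip force is fixed at half the most. Time passes only in rows, so rows that repeat a pose let the fingers close. It gives the time, the measured TCP pose, the force and the opening at its end, in the units of the state.
- bot.read_state(): the state, without advancing time (a new reading comes with each control period).
- vision.capture(name): name is "side" or "top" or "wrist"; returns the picture (400x640x3 uint8, red, green, blue); there is no depth.
- vision.camera_info(name): a dict with "intrinsics" (3x3 intrinsics, pixels), "camera_from_world" (4x4, takes a point from world to camera coordinates); the wrist camera has in their place "mount" (4x4, takes a point from camera to tool coordinates, whose origin is the TCP and whose axes are the flange's). Camera axes: x right, y up, looking along -z (the intrinsics and any distortion apply to the point x, -y, -z); pixel columns grow to the right and rows downward; lengths in m; the calibration is good to about 2 mm. A picture is of the moment at which its call begins: read the wrist's pose just before it. camera_info takes no time and is no camera call.
- bot.hand_in(): hands the job in, once; it reports no verdict.
The state is a dict: "time_s": time; "joint_positions": joint angles; "qvel": joint speeds; "tau": joint torques, N m; "position": TCP position; "tcp_rot": TCP orientation; "force": force on the tool from outside, world axes, zero at the start; "moment": the same for the moment, N m; "opening": opening from 0.0 (shut) to 1.0 (fully open).
Only numpy, scipy, OpenCV 4.12 (cv2) and the standard library are available. Lean on these libraries where they do the work, as an engineer would, in place of code of your own. Each camera call takes 0.05 s, during which the arm holds its last target. There are 200 camera calls.

### The job

Tension the spoked centring ring: turn the black wing adjuster at the rim's square lug one quarter turn clockwise (seen from above), so that its wing lies along its spoke, and then give the next adjuster clockwise round the rim the same quarter turn. Leave the other three adjusters as they are, with their wings across their spokes.

Things in the scene. Friction and masses are not known exactly. Their poses are not given: they have to be found in the camera images.
- ring_center (a point): Spoked centring ring, fixed to the table: a flat aluminium rim (outer diameter 260 mm, inner 190 mm, top face 30 mm above the table), a steel hub 52 mm across rising to 40 mm (with a 24 mm pin to 52 mm), and five straight spokes 72 degrees apart. This point is on its axis at the height of the rim's top; x points along the first spoke, towards the square lug; z up.
- lug_top (a point): The one square lug on the outside of the rim: an aluminium block 40 mm wide standing out 58 mm from the rim, 30 mm tall, with a small dark dot on top. The three other projections on the rim are small and round (26 mm) and sit between spokes. This point is the centre of the lug's top face.
- nip1_grip (a point): Spoke adjuster 1, on the spoke at the square lug, on the rim 112.5 mm from the ring's axis: an upright screw with a black bar-shaped wing, 44 mm long, 12 mm thick and 30 mm tall (from 49 to 79 mm above the table), over a round steel stem. This point is the middle of the wing, on the turning axis, 64 mm above the table; x runs along the wing's length, y across its 12 mm thickness, z up, and they turn with it.
- nip2_grip (a point): Spoke adjuster 2, the next one clockwise round the rim, seen from above, on the rim 112.5 mm from the ring's axis: an upright screw with a black bar-shaped wing, 44 mm long, 12 mm thick and 30 mm tall (from 49 to 79 mm above the table), over a round steel stem. This point is the middle of the wing, on the turning axis, 64 mm above the table; x runs along the wing's length, y across its 12 mm thickness, z up, and they turn with it.
- nip1 (a joint): Turn of adjuster 1 in rad, growing clockwise seen from above: near 0 at the start, with the wing across its spoke (within 6 degrees); 1.57 is one quarter turn on, the wing along its spoke. No stop or click there; it turns on stiffly (about 0.08 N m) and stays where it is left.
- nip2 (a joint): Turn of adjuster 2 in rad, growing clockwise seen from above: near 0 at the start, with the wing across its spoke (within 6 degrees); 1.57 is one quarter turn on, the wing along its spoke. No stop or click there; it turns on stiffly (about 0.08 N m) and stays where it is left.
- nip3 (a joint): Turn of adjuster 3, the same make as the others, number 3 counted clockwise from the lug, to be left alone; near 0 (wing across its spoke) at the start.
- nip4 (a joint): Turn of adjuster 4, the same make as the others, number 4 counted clockwise from the lug, to be left alone; near 0 (wing across its spoke) at the start.
- nip5 (a joint): Turn of adjuster 5, the same make as the others, number 5 counted clockwise from the lug, to be left alone; near 0 (wing across its spoke) at the start.

How it is judged (in metres and radians):
On the way, in this order (a step that is already met when the one before it is completed fails the run):
1. the adjuster at the square lug has been turned one quarter turn clockwise (value of joint nip1 between 1.22 and 1.92 rad), for 0.2 s.
2. the next adjuster clockwise has been turned one quarter turn clockwise (value of joint nip2 between 1.22 and 1.92 rad), for 0.2 s.
At the end, for the whole second after the job is handed in: Adjusters 1 and 2 each stand one quarter turn clockwise from across their spoke (joint value 1.57, within 0.35 rad, 20 degrees) and at rest; adjusters 3, 4 and 5 still lie across their spokes within 20 degrees (all of step 1 and all of step 2 and value of joint nip3 between -0.35 and 0.35 rad and value of joint nip4 between -0.35 and 0.35 rad and value of joint nip5 between -0.35 and 0.35 rad and velocity of joint nip1 between -0.1 and 0.1 rad/s and velocity of joint nip2 between -0.1 and 0.1 rad/s); the robot touches nothing.
It fails at once if one of the other three adjusters is turned more than 20 degrees from across its spoke (not (value of joint nip3 between -0.35 and 0.35 rad and value of joint nip4 between -0.35 and 0.35 rad and value of joint nip5 between -0.35 and 0.35 rad)).
It also fails if it takes over 48 s, if anything falls off the work surface, if the arm or the gripper's body presses on something with over 40 N, if the wrist force passes 120 N, or if a joint passes its speed limit or range.

## Working session

There is one attempt and no reset: what is moved stays moved. The work goes in short steps, Python scripts to look and compute and a shell command to move; the robot and the scene stay as the last step left them, time stands still between calls to the robot, and variables do not carry over. Pictures are saved under pics/ and viewed, about 8 in all and at most 12, crops included, and the job is handed in when it is done.

```bash
mkdir -p pics; python3 - <<'E'
from rig import bot, vision
import cv2, numpy as np
s=bot.read_state(); print(s['time_s'],s['position'],np.round(s['tcp_rot'],3).tolist(),s['opening'],bot.grip_depth)
for n in ['top','side']:
    cv2.imwrite(f'pics/{n}0.png',vision.capture(n)[:,:,::-1])
    i=vision.camera_info(n); print(n,{k:np.round(v,4).tolist() if not isinstance(v,str) else v for k,v in i.items()})
print(vision.camera_info('wrist'))
E
```

```text
0.0 [0.1377913  0.60887529 0.22155778] [[-0.975, 0.221, -0.001], [0.221, 0.975, -0.002], [0.0, -0.002, -1.0]] 1.0006721912127747 -0.0187
top {'intrinsics': [[423.2158, 0.0, 321.022], [0.0, 423.2158, 190.4668], [0.0, 0.0, 1.0]], 'camera_from_world': [[0.0814, -0.9967, -0.0054, 0.0089], [0.9767, 0.0787, 0.1998, -0.588], [-0.1987, -0.0216, 0.9798, -0.6683], [0.0, 0.0, 0.0, 1.0]]}
side {'intrinsics': [[395.1214, 0.0, 317.6186], [0.0, 395.1214, 200.4392], [0.0, 0.0, 1.0]], 'camera_from_world': [[0.9488, -0.3159, -0.001, -0.5062], [0.2473, 0.741, 0.6243, -0.2283], [-0.1965, -0.5926, 0.7811, -0.6417], [0.0, 0.0, 0.0, 1.0]]}
{'intrinsics': array([[282.71028252,   0.        , 316.81343623],
       [  0.        , 282.71028252, 195.58049019],
       [  0.        ,   0.        ,   1.        ]]), 'mount': array([[ 1.08178310e-03,  9.70419781e-01,  2.41421369e-01,
         6.46658090e-02],
       [ 9.99999414e-01, -1.05959997e-03, -2.21710672e-04,
         1.00294164e-03],
       [ 4.06576539e-05,  2.41421468e-01, -9.70420359e-01,
        -1.62870067e-01],
       [ 0.00000000e+00,  0.00000000e+00,  0.00000000e+00,
         1.00000000e+00]])}
```

View pics/top0.png

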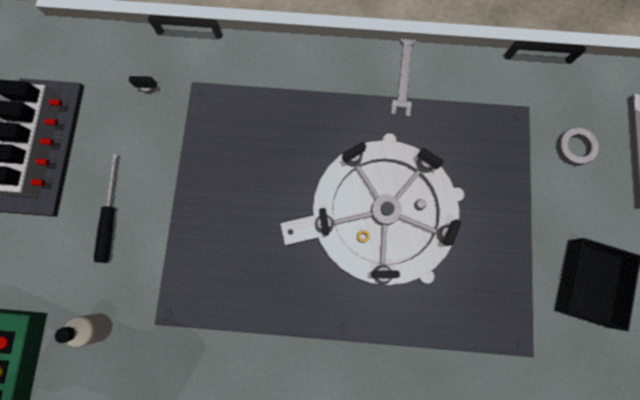

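The top view shows the ring with its hub at about (387,208) and the square lug at about (298,231). Adjuster 1 is at about (323,222) and adjuster 2, the next clockwise, at about (353,154).

```bash
cat > h.py <<'E'
from rig import bot, vision
import numpy as np, cv2
def cam(name,s=None):
    i=vision.camera_info(name); K=i['intrinsics']
    if name=='wrist':
        T=np.eye(4); T[:3,:3]=s['tcp_rot']; T[:3,3]=s['position']; W=T@i['mount']
    else: W=np.linalg.inv(i['camera_from_world'])
    return K,W
def px2w(name,p,z,s=None):
    K,W=cam(name,s); d=np.linalg.inv(K)@[p[0],p[1],1]; d=W[:3,:3]@(d*[1,-1,-1]); o=W[:3,3]
    return o+d*(z-o[2])/d[2]
def w2px(name,P,s=None):
    K,W=cam(name,s); c=np.linalg.inv(W)@[*P,1]; q=K@(c[:3]*[1,-1,-1]); return q[:2]/q[2]
E
python3 - <<'E'
from h import *
C=px2w('top',(387,208),.052); L=px2w('top',(291,231),.03)
print(C,L,np.linalg.norm((L-C)[:2]))
f=np.arctan2(*(L-C)[1::-1])
for k in range(5):
    a=f-k*np.deg2rad(72); P=C[:2]+.1125*np.array([np.cos(a),np.sin(a)])
    print(k+1,P,np.rad2deg(a)%360,w2px('top',[*P,.079]),np.hypot(*P))
im=cv2.imread('pics/top0.png')[120:300,270:480]
cv2.imwrite('pics/c1.png',cv2.resize(im,None,fx=3.3,fy=3.3,interpolation=cv2.INTER_CUBIC))
E
```

```text
[ 0.56524042 -0.05908188  0.052     ] [0.51461846 0.10374442 0.03      ] 0.17051389012460788
1 [0.53184155 0.04834607] 107.27023437277678 [323.21546109 220.16036722] 0.5340344362227915
2 [0.65708966 0.00587939] 35.27023437277679 [353.94857628 149.38812567] 0.657115961908007
3 [ 0.65540524 -0.12636156] 323.27023437277677 [431.65977063 156.30648168] 0.6674752971978085
4 [ 0.5291161  -0.16562429] 251.27023437277677 [453.43696636 232.30117442] 0.5544323722070076
5 [ 0.45274955 -0.05764903] 179.2702343727768 [385.05070043 274.24704971] 0.456405040572727
```

View pics/c1.png

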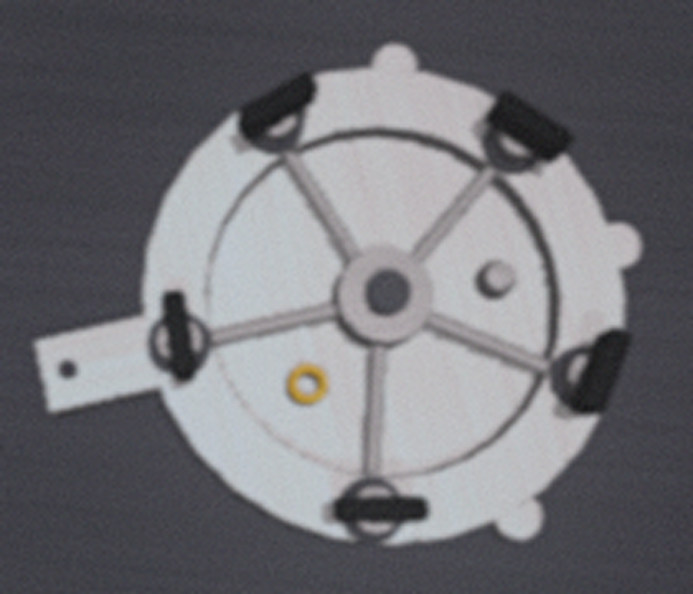

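View pics/side0.png

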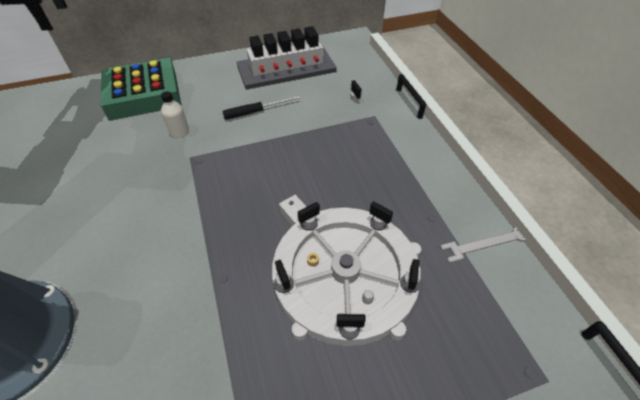

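```bash
python3 - <<'E'
from h import *
s=bot.read_state(); R=s['tcp_rot']
t=np.array([.532,.048,.2216]); print('shift mm tool',R.T@(t-s['position'])*1e3, s['joint_positions'])
# wing1 angle from top crop
a=px2w('top',(270+173/3.3,120+297/3.3),.079);b=px2w('top',(270+187/3.3,120+375/3.3),.079)
print(a,b,np.linalg.norm(a-b),np.rad2deg(np.arctan2(*(a-b)[1::-1])),px2w('top',(75,330),.1))
E
```

```text
shift mm tool [-508.39928598 -459.97754051    0.75782145] [ 6.70073129e+01  3.02746275e+01  8.21493176e+01  6.63168075e-04
  6.76877812e+01 -1.02270530e+01]
[0.54861416 0.05101368 0.079     ] [0.51016244 0.0409269  0.079     ] 0.039752711327056184 14.69882661298014 [0.33069151 0.41156453 0.1       ]
```

The side view shows the ring clear of other things, and the bottle at (175,115) is low, so a straight move at z = 0.22 m is safe. Wing 1 lies at about 15° in world axes, which is across its spoke as expected.

```bash
python3 -m jog '[[[-30,-27,0],[0,0,-4],0],[[-60,-54,0],[0,0,-8],0],[[-90,-81,0],[0,0,-12],0],[[-120,-108,0],[0,0,-16],0],[[-150,-135,0],[0,0,-20],0],[[-180,-162,0],[0,0,-24],0],[[-210,-190,0],[0,0,-28],0],[[-240,-217,0],[0,0,-29],0],[[-270,-244,0],[0,0,-29],0],[[-300,-271,0],[0,0,-29],0],[[-330,-298,0],[0,0,-29],0],[[-345,-312,0],[0,0,-29],0]]'; python3 - <<'E'
from h import *
s=bot.read_state(); R=s['tcp_rot']
print(R.T@(np.array([.532,.048,.2216])-s['position'])*1e3, np.rad2deg(np.arctan2(R[1,1],R[0,1])))
E
```

```text
time_s: 1.1
position: [0.408, 0.2259, 0.2225]
tcp_rot: [[-0.961, -0.277, 0.001], [-0.277, 0.961, -0.001], [-0.001, -0.001, -1.0]]
force: [0.5, 1.4, 0.3]
opening: 0.998
[ -69.90317983 -205.26390082    1.27625314] 106.07754786985615
```

```bash
python3 -m jog '[[[-12,-34,0],[0,0,0],0],[[-24,-69,0],[0,0,0],0],[[-36,-104,0],[0,0,0],0],[[-48,-139,0],[0,0,0],0],[[-59,-173,0],[0,0,0],0],[[-67,-195,0],[0,0,0],0],[[-71,-208,0],[0,0,0],0],[[-71,-208,0],[0,0,0],0],[[-71,-208,0],[0,0,0],0]]'; python3 - <<'E'
from h import *
s=bot.read_state(); im=vision.capture('wrist')
im=np.ascontiguousarray(im[:,:,::-1])
cv2.imwrite('pics/w1.png',im)
for P in [(.532,.048,.079),(.657,.006,.079),(.565,-.059,.052)]: print(w2px('wrist',P,s))
E
```

```text
time_s: 1.85
position: [0.531, 0.0495, 0.222]
tcp_rot: [[-0.96, -0.278, -0.002], [-0.279, 0.96, 0.001], [0.002, 0.001, -1.0]]
force: [-0.1, -0.4, -0.3]
opening: 0.999
[314.65775793 185.87382388]
[251.94688833 274.44475334]
[221.45498562 182.69705573]
```

View pics/w1.png

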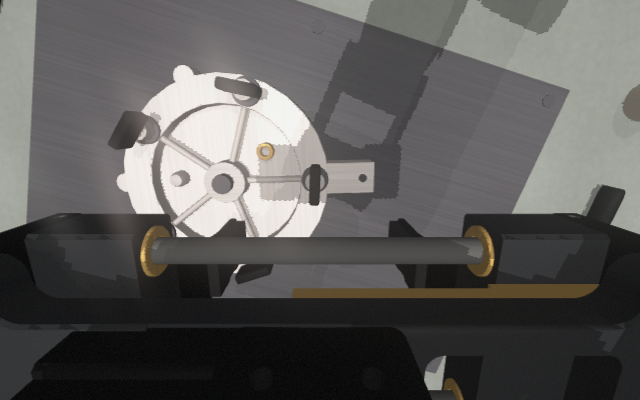

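The wrist view shows wing 1 centred at about (315,185), against a prediction of (314.7,185.9). Its length runs along tool x, so the jaws will close across its thickness. I'll descend and close.

```bash
python3 -m jog '[[[-1,-1,35],[0,0,0],0],[[-1,-1,70],[0,0,0],0],[[-1,-1,105],[0,0,0],0],[[-1,-1,135],[0,0,0],0],[[-1,-1,160],[0,0,0],0],[[-1,-1,176],[0,0,0],0],[[-1,-1,176],[0,0,0],0],[[-1,-1,176],[0,0,0],0.5],[[-1,-1,176],[0,0,0],1],[[-1,-1,176],[0,0,0],1],[[-1,-1,176],[0,0,0],1],[[-1,-1,176],[0,0,0],1]]'; python3 -m jog '[[[0,0,0],[0,0,0],1],[[0,0,0],[0,0,0],1],[[0,0,0],[0,0,0],1],[[0,0,0],[0,0,0],1],[[0,0,0],[0,0,0],1],[[0,0,0],[0,0,0],1]]'
```

```text
time_s: 2.9
position: [0.5339, 0.0485, 0.0478]
tcp_rot: [[-0.96, -0.28, 0.002], [-0.28, 0.96, -0.0], [-0.002, -0.001, -1.0]]
force: [0.4, -0.8, 0.2]
opening: 0.708
time_s: 3.4
position: [0.5334, 0.0476, 0.0465]
tcp_rot: [[-0.96, -0.281, 0.0], [-0.281, 0.96, -0.002], [0.0, -0.002, -1.0]]
force: [-0.8, -2.5, 0.9]
opening: 0.256
```

```bash
python3 -m jog '[[[0,0,0],[0,0,0],1],[[0,0,0],[0,0,0],1],[[0,0,0],[0,0,0],1],[[0,0,0],[0,0,0],1],[[0,0,0],[0,0,0],1]]'
```

```text
time_s: 3.82
position: [0.5334, 0.0477, 0.0465]
tcp_rot: [[-0.96, -0.28, 0.0], [-0.28, 0.96, -0.001], [-0.0, -0.001, -1.0]]
force: [-0.5, -5.6, 0.9]
opening: 0.255
```

The opening of 0.255 is about 22 mm, too wide for the 12 mm wing, so the fingertips have probably met the round stem below 49 mm. I'll open, rise 7 mm and close again.

```bash
python3 -m jog '[[[0,0,0],[0,0,0],0.5],[[0,0,0],[0,0,0],0.5],[[0,0,0],[0,0,0],0.5],[[0,0,-7],[0,0,0],0.5],[[0,0,-7],[0,0,0],0.5],[[0,0,-7],[0,0,0],1],[[0,0,-7],[0,0,0],1],[[0,0,-7],[0,0,0],1],[[0,0,-7],[0,0,0],1],[[0,0,-7],[0,0,0],1],[[0,0,-7],[0,0,0],1],[[0,0,-7],[0,0,0],1]]'
```

```text
time_s: 4.82
position: [0.5335, 0.0476, 0.0535]
tcp_rot: [[-0.96, -0.28, 0.001], [-0.28, 0.96, -0.001], [-0.0, -0.001, -1.0]]
force: [-1.2, -4.6, -1.1]
opening: 0.135
```

Opening 0.135 is 11.7 mm, so the wing is gripped. Now I turn it.

```bash
python3 -m jog '[[[0,0,0],[0,0,4],1],[[0,0,0],[0,0,9],1],[[0,0,0],[0,0,14],1],[[0,0,0],[0,0,19],1],[[0,0,0],[0,0,24],1],[[0,0,0],[0,0,29],1],[[0,0,0],[0,0,34],1],[[0,0,0],[0,0,39],1],[[0,0,0],[0,0,44],1],[[0,0,0],[0,0,48],1],[[0,0,0],[0,0,50],1],[[0,0,0],[0,0,50],1]]'
```

```text
time_s: 5.82
position: [0.5333, 0.0462, 0.0535]
tcp_rot: [[-0.832, 0.555, -0.0], [0.555, 0.832, -0.003], [-0.002, -0.003, -1.0]]
force: [0.3, -10.0, 0.2]
opening: 0.135
```

```bash
python3 -m jog '[[[0,0,0],[0,0,4],1],[[0,0,0],[0,0,9],1],[[0,0,0],[0,0,14],1],[[0,0,0],[0,0,19],1],[[0,0,0],[0,0,24],1],[[0,0,0],[0,0,29],1],[[0,0,0],[0,0,34],1],[[0,0,0],[0,0,38],1],[[0,0,0],[0,0,40],1],[[0,0,0],[0,0,40],1],[[0,0,0],[0,0,40],1]]'
```

```text
time_s: 6.73
position: [0.5323, 0.0455, 0.0535]
tcp_rot: [[-0.281, 0.96, -0.002], [0.96, 0.281, -0.004], [-0.003, -0.003, -1.0]]
force: [-2.9, -13.2, 0.9]
opening: 0.131
```

```bash
python3 -m jog '[[[0,0,0],[0,0,0],0],[[0,0,0],[0,0,0],0],[[0,0,0],[0,0,0],0],[[0,0,0],[0,0,0],0],[[0,0,0],[0,0,0],0],[[0,0,-25],[0,0,0],0],[[0,0,-55],[0,0,0],0],[[0,0,-90],[0,0,0],0],[[0,0,-125],[0,0,0],0],[[0,0,-155],[0,0,0],0],[[0,0,-168],[0,0,0],0],[[0,0,-168],[0,0,0],0]]'; python3 - <<'E'
from h import *
s=bot.read_state(); R=s['tcp_rot']
print(R.T@(np.array([.657,.003,.2216])-s['position'])*1e3, np.rad2deg(np.arctan2(R[1,1],R[0,1])))
E
```

```text
time_s: 7.73
position: [0.5356, 0.0487, 0.2254]
tcp_rot: [[-0.28, 0.96, 0.009], [0.96, 0.28, -0.001], [-0.003, 0.008, -1.0]]
force: [0.4, 0.1, 0.2]
opening: 0.95
[-77.88113159 103.71094364   4.90105052] 16.273627493424755
```

```bash
python3 -m jog '[[[-20,26,0],[0,0,-4],0],[[-40,53,0],[0,0,-9],0],[[-60,80,0],[0,0,-14],0],[[-73,98,0],[0,0,-18],0],[[-78,105,0],[0,0,-19],0],[[-78,105,0],[0,0,-19],0],[[-78,105,0],[0,0,-19],0],[[-78,105,0],[0,0,-19],0],[[-78,105,0],[0,0,-19],0]]'; python3 - <<'E'
from h import *
s=bot.read_state(); im=np.ascontiguousarray(vision.capture('wrist')[:,:,::-1]); print(s['position'])
cv2.imwrite('pics/w2.png',im)
for P in [(.532,.045,.079),(.657,.003,.079),(.657,.003,.049),(.565,-.059,.052)]: print(w2px('wrist',P,s))
E
```

```text
time_s: 8.48
position: [0.654, 0.0039, 0.2213]
tcp_rot: [[-0.577, 0.817, -0.002], [0.817, 0.577, 0.0], [0.002, -0.001, -1.0]]
force: [0.3, -0.0, 0.5]
opening: 1.001
[0.65401423 0.00385167 0.22125695]
[240.98271167  86.38555287]
[317.48535949 188.82619383]
[317.45252368 183.45218075]
[224.75768671 181.83179391]
```

View pics/w2.png

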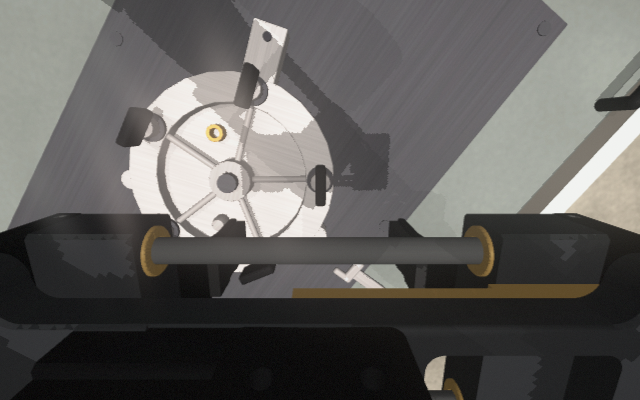

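The second wrist view shows wing 1 lying along its spoke at (246,85), pointing to the lug. Wing 2 is centred at about (320,185), upright and square to the jaws, and needs about +3 mm in tool y.

```bash
python3 -m jog '[[[0,3,35],[0,0,0],0],[[0,3,70],[0,0,0],0],[[0,3,105],[0,0,0],0],[[0,3,135],[0,0,0],0],[[0,3,158],[0,0,0],0],[[0,3,168],[0,0,0],0],[[0,3,168],[0,0,0],0],[[0,3,168],[0,0,0],0.5],[[0,3,168],[0,0,0],1],[[0,3,168],[0,0,0],1],[[0,3,168],[0,0,0],1],[[0,3,168],[0,0,0],1]]'; python3 -m jog '[[[0,0,0],[0,0,0],1],[[0,0,0],[0,0,0],1],[[0,0,0],[0,0,0],1],[[0,0,0],[0,0,0],1],[[0,0,0],[0,0,0],1],[[0,0,0],[0,0,0],1],[[0,0,0],[0,0,0],1],[[0,0,0],[0,0,0],1],[[0,0,0],[0,0,0],1]]'
```

```text
time_s: 9.53
position: [0.659, 0.0046, 0.055]
tcp_rot: [[-0.577, 0.817, 0.002], [0.817, 0.577, -0.0], [-0.002, 0.002, -1.0]]
force: [-0.5, -0.2, -0.4]
opening: 0.711
time_s: 10.28
position: [0.6579, 0.0045, 0.0535]
tcp_rot: [[-0.577, 0.817, -0.001], [0.817, 0.577, -0.0], [0.0, -0.001, -1.0]]
force: [0.2, -0.8, -0.4]
opening: 0.139
```

Wing 2 is gripped at opening 0.139 (12.1 mm), with almost no side force. Turning it next.

```bash
python3 -m jog '[[[0,0,0],[0,0,4],1],[[0,0,0],[0,0,9],1],[[0,0,0],[0,0,14],1],[[0,0,0],[0,0,19],1],[[0,0,0],[0,0,24],1],[[0,0,0],[0,0,29],1],[[0,0,0],[0,0,34],1],[[0,0,0],[0,0,39],1],[[0,0,0],[0,0,44],1],[[0,0,0],[0,0,48],1],[[0,0,0],[0,0,50],1],[[0,0,0],[0,0,50],1]]'
```

```text
time_s: 11.28
position: [0.6571, 0.0044, 0.0534]
tcp_rot: [[0.255, 0.967, -0.003], [0.967, -0.255, -0.0], [-0.001, -0.002, -1.0]]
force: [-3.2, -2.0, 1.1]
opening: 0.126
```

```bash
python3 -m jog '[[[0,0,0],[0,0,4],1],[[0,0,0],[0,0,9],1],[[0,0,0],[0,0,14],1],[[0,0,0],[0,0,19],1],[[0,0,0],[0,0,24],1],[[0,0,0],[0,0,29],1],[[0,0,0],[0,0,34],1],[[0,0,0],[0,0,38],1],[[0,0,0],[0,0,40],1],[[0,0,0],[0,0,40],1],[[0,0,0],[0,0,40],1]]'
```

```text
time_s: 12.2
position: [0.6565, 0.0048, 0.0534]
tcp_rot: [[0.816, 0.578, -0.004], [0.578, -0.816, 0.0], [-0.003, -0.002, -1.0]]
force: [-6.0, -0.5, 3.9]
opening: 0.137
```

```bash
python3 -m jog '[[[0,0,0],[0,0,0],0],[[0,0,0],[0,0,0],0],[[0,0,0],[0,0,0],0],[[0,0,0],[0,0,0],0],[[0,0,0],[0,0,0],0],[[0,0,-25],[0,0,0],0],[[0,0,-55],[0,0,0],0],[[0,0,-90],[0,0,0],0],[[0,0,-125],[0,0,0],0],[[0,0,-155],[0,0,0],0],[[0,0,-168],[0,0,0],0],[[0,0,-168],[0,0,0],0]]'; python3 -m jog '[[[0,0,0],[0,0,0],0],[[0,0,0],[0,0,0],0],[[0,0,0],[0,0,0],0],[[0,0,0],[0,0,0],0]]'; python3 - <<'E'
from h import *
a=vision.capture('side'); w=vision.capture('wrist')
cv2.imwrite('pics/f.png',cv2.resize(np.vstack([a[180:360,180:500],w[0:220,80:400]])[:,:,::-1],None,fx=1.5,fy=1.5,interpolation=cv2.INTER_CUBIC))
E
```

```text
time_s: 13.2
position: [0.6612, 0.0044, 0.2265]
tcp_rot: [[0.817, 0.577, 0.01], [0.577, -0.817, -0.001], [0.007, 0.007, -1.0]]
force: [1.1, 0.3, 0.3]
opening: 0.947
time_s: 13.53
position: [0.6572, 0.0048, 0.2194]
tcp_rot: [[0.817, 0.577, -0.004], [0.577, -0.817, 0.001], [-0.003, -0.003, -1.0]]
force: [0.9, 0.1, 0.0]
opening: 0.995
```

View pics/f.png

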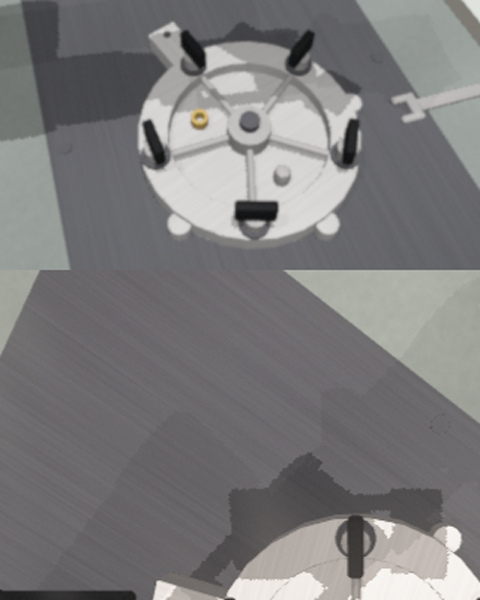

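The final picture shows wings 1 (193,50) and 2 (301,50) along their spokes and the other three still across theirs. The arm is clear of everything, so I'm handing in.

```bash
python3 -c "
from rig import bot
print(bot.hand_in())"
```

```text
the job is handed in; nothing more can be done
None
```

I turned adjuster 1, at the square lug, and then adjuster 2, the next clockwise, 90° clockwise each. I let go of both, raised the arm clear and handed in at about 13.6 s.

**Last checks:** In the last pictures, wings 1 and 2 lie along their spokes and adjusters 3, 4 and 5 still lie across theirs. The gripper was open at z ≈ 0.22 m with about 1 N or less on the tool. By tool angle, wing 1 ended within about 1° of its spoke. Wing 2 was turned the same 90° from square to its spoke.

**What went wrong or disagreed:**
- **First grip on adjuster 1:** it stopped at 22 mm, most likely on the round stem below the wing, so I reopened, rose 7 mm and gripped again at about 12 mm.
- **Side force on adjuster 1:** it reached about 13 N during the turn, which suggests the estimate of its axis was 2–3 mm off. That is well under the 120 N wrist limit.

The hand-in gave no verdict, and I could not read the adjuster joint values directly.

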